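# Slide the slip tray under the desk riser

### The arm

A 6-joint arm with a two-finger parallel gripper is mounted at the origin on the work surface. World frame = base frame: x ahead of the robot, y to its left, z up, the work surface at z = 0. Lengths are in m, angles in rad, forces in N, time in s.
With the tool pointing down it reaches from about 0.3 to 0.75 m from the base axis. Payload 8.5 kg.
Tool frame: the origin (TCP) lies midway between the tips of the shut fingers; the grasp point (between the pads) lies 19 mm behind it; x points along the fingers, z is the direction in which the jaws open and shut, and the axes are right-handed (so a half turn about x gives the same grasp; the last joint's range is limited). The gripper opens to 88 mm and grips with 3 to 60 N. Pads are 18 mm wide; open, the fingers measure 123 mm over their backs; the gripper's body (75 mm by 187 mm) begins 45 mm behind the grasp point.
Start: joints at [1.129, 0.381, 1.297, -0, 1.464, -0.215], TCP at [0.124, 0.536, 0.239] pointing down, gripper open.
Joint ranges: [-3.11, 3.11], [-0.89, 2.33], [0.22, 2.48], [-1.42, 4.56], [0.17, 2.85], [-2.88, 2.88]. Speed limits (rad/s): [2.39, 2.39, 3.14, 3.14, 3.14, 3.14].

### API

Orientations are given as a unit quaternion [w, x, y, z].
In Python, from bench import robot gives the robot as it stands.
- The arm moves only by the tool servo_tool, never from a script. Its argument "commands" is a list of rows, each a list of 7 numbers: the turn, a rotation vector about the world's x, y, z in rad, then the shift along the world's x, y, z in cm, then the finger opening in cm, from 0 to 8.81. A call has 1 to 10 rows; each row shifts and turns the commanded pose from where the row before left it; what a row does not reach is not made up. A row lasts 1/8 s, in which the tool goes at most 62.5 mm and 10.7 degrees, less where a joint would pass 70% of its speed; a pose out of reach is approached as far as the arm can. A call is refused whole if a number of a shift passes 6.25 or a number of a turn 0.188, either way. A call with a gripper value outside its range is refused whole. The fingers move at their own pace and stop on an object; the grip force is fixed at half the most. Time passes only in rows, so rows that do not move let the fingers close. It gives the time, the measured TCP pose, the force and the opening at its end, in the units of the state.
- robot.get_state(): the state, without advancing time (a new reading comes with each control period).
- robot.capture(name): name is "scene" or "side" or "wrist"; returns the picture (400x640x3 uint8, red, green, blue); there is no depth.
- robot.camera_model(name): a dict with "vfov" (degrees; the focal length in pixels is half the picture's height over the tangent of half this angle, whatever the lens; pixels are square), "cx", "cy" (the principal point, pixels), "cam_to_world" (4x4, takes a point from camera to world coordinates). Camera axes: x right, y down, z forward; pixel columns grow to the right and rows downward; lengths in m; the calibration is good to about 2 mm. A picture is of the moment at which its call begins: read the wrist's pose just before it. camera_model takes no time and is no camera call; for the wrist camera it gives the pose at the moment of the call.
- robot.sign_off(): hands the job in, once; it reports no verdict.
The state is a dict: "t": time; "qpos": joint angles; "joint_velocities": joint speeds; "joint_torque": joint torques, N m; "tcp_pos": TCP position; "eef_rot": TCP orientation; "force": force on the tool from outside, world axes, zero at the start; "moment": the same for the moment, N m; "finger_gap": finger opening in m.
Only numpy, scipy, OpenCV 4.12 (cv2) and the standard library are available. Lean on these libraries where they do the work, as an engineer would, in place of code of your own. Each camera call takes 0.05 s, during which the arm holds its last target. There are 200 camera calls.

### The job

Slide the low tray by its handle along the packing desk and in under the riser, square and midway between the riser's legs, until the tray's handle-side wall is flush with the riser's front edge and only the handle still sticks out; then let go. Keep the tray down on the desk, do not let the tray or the robot knock against the riser, and leave the tall bin, which is too high to go under, where it stands.

Things in the scene. Friction and masses are not known exactly. Their poses are not given: they have to be found in the camera images.
- tray: The lower of two grey plastic bins, loose: open box 110 mm (x) by 120 mm (y), 34 mm high, 0.3 kg, holding paper slips. From the middle of its -x wall, towards the robot, juts a straight grey handle: 18 mm wide (y), 60 mm long, 12 to 40 mm above the desk. Origin: centre of the box's underside, handle not counted (outer face of the handle-side wall at x = -55 mm); z up.
- tray_handle (a point): Grip point on the low tray's handle: middle of its width and height, 26 mm above the desk, 45 mm out from the handle-side wall (x = -100 mm, y = 0 in the tray's frame; same axes). Fingers close across its 18 mm, along the tray's y; both sides are free.
- riser: Fixed plywood board 200 mm deep (x), 296 wide (y), on two dark steel side plates (legs), open front and back, 268 mm clear between the legs. Underside 62 mm, top 76 mm above the desk; a black tablet lies on top (to 86 mm, starting 40 mm behind the front edge). Origin: on the desk under the board's centre; front edge, facing the robot, at x = -100 mm; x runs front to back.
- tall_bin: The taller grey bin, a bystander: same footprint and handle as the low tray, but 95 mm high, mailers in it up to about 110 mm. Loose, 0.55 kg. Origin: centre of the box's underside; handle towards -x. One bin stands to the left and one to the right of the desk's middle; which is which varies.
Things that resemble listed ones, but are neither listed nor needed, are in the scene too. Several things have the shape of the tray; the one meant has the colours described above.

How it is judged:
By the outcome, as a careful person would: the job done as asked, in the order asked, and still so for the second after the job is handed in, with the robot touching nothing.
It also fails if it takes over 40 s, if anything falls off the work surface, if the arm or the gripper's body presses on something with over 40 N, if the wrist force passes 120 N, or if a joint passes its speed limit or range.

## Working session

There is one attempt and no reset: what is moved stays moved. The work goes in short steps, Python scripts to look and compute and a tool call to move; the robot and the scene stay as the last step left them, time stands still between calls to the robot, and variables do not carry over. Pictures are saved under pics/ and viewed, about 8 in all and at most 12, crops included, and the job is handed in when it is done.

Besides the shell and the picture viewer there is one more tool, called after "Emit:" as a command line: name --pt "numbers of a row" for each row, then --argument value for the rest. servo_tool: Moves the arm, as the interface text tells. Its arguments: {"type":"object","properties":{"commands":{"type":"array"}},"required":["commands"]}

```bash
mkdir -p pics
cat > h.py <<'E'
import numpy as np, cv2
from bench import robot
def snap(n,f):
    m=robot.camera_model(n); im=robot.capture(n)[:,:,::-1].copy(); cv2.imwrite(f'pics/{f}.png',im); np.savez(f'pics/{f}.npz',**{k:np.array(v) for k,v in m.items()}); return im
def ray(f,u,v,z):
    m=np.load(f'pics/{f}.npz'); fl=200/np.tan(np.radians(m['vfov'])/2); T=m['cam_to_world']
    d=T[:3,:3]@[(u-m['cx'])/fl,(v-m['cy'])/fl,1]; o=T[:3,3]
    return (o+d*(z-o[2])/d[2]).round(4)
def proj(f,p):
    m=np.load(f'pics/{f}.npz'); fl=200/np.tan(np.radians(m['vfov'])/2); T=m['cam_to_world']
    c=T[:3,:3].T@(np.array(p)-T[:3,3]); return (c[0]/c[2]*fl+float(m['cx']),c[1]/c[2]*fl+float(m['cy']))
E
python3 - <<'E'
from h import *
a=snap('scene','s0'); b=snap('side','d0')
cv2.imwrite('pics/both.png',np.vstack([a,b])[:, :][:, :])
s=robot.get_state(); print(s['tcp_pos'],s['eef_rot'],s['t'])
for n in('s0','d0'):print(np.load(f'pics/{n}.npz')['cam_to_world'].round(3),np.load(f'pics/{n}.npz')['vfov'])
E
```

```text
[0.12355979 0.53567797 0.23821836] [ 0.5529437  -0.44043805  0.55376581  0.44001252] 0.1
[[ 0.15   0.596 -0.789  1.667]
 [ 0.989 -0.078  0.128 -0.445]
 [ 0.015 -0.799 -0.601  0.93 ]
 [ 0.     0.     0.     1.   ]] 45.79899468336244
[[-0.999 -0.021  0.036  0.472]
 [-0.041  0.585 -0.81   0.823]
 [-0.004 -0.811 -0.585  0.818]
 [ 0.     0.     0.     1.   ]] 51.977050453686374
```

View pics/s0.png

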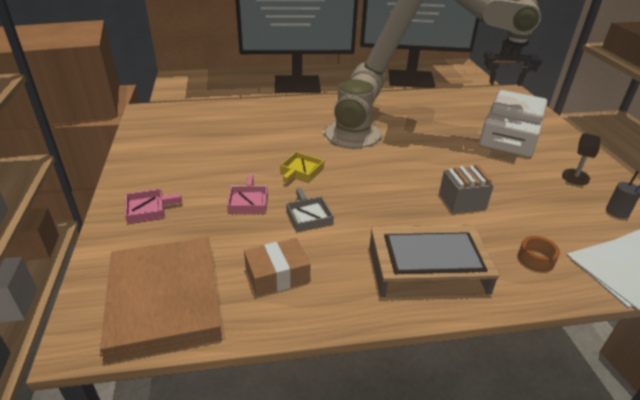

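View pics/d0.png

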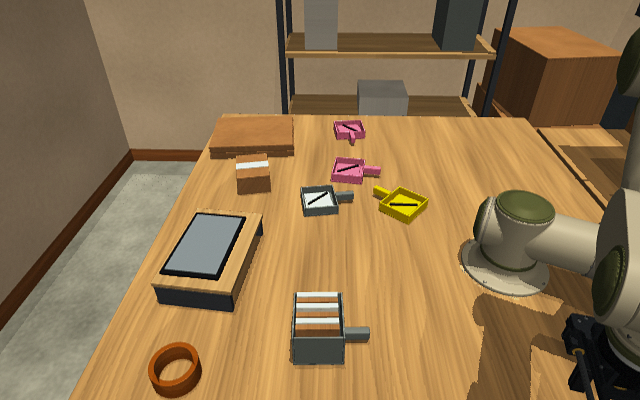

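Candidates in the scene view are: pink tray (150,205), pink tray (248,198), yellow tray (302,166), grey low tray (310,213) and tall grey bin (466,190). I choose the grey low one at (310,213), which is (320,200) in the side view. The riser is at (435,260). I'll check this in close crops.

Run:
```python
from h import *
a=cv2.imread('pics/s0.png'); b=cv2.imread('pics/d0.png')
def c(im,x,y,w,h,k): return cv2.resize(im[y:y+h,x:x+w],None,fx=k,fy=k,interpolation=cv2.INTER_CUBIC)
top=np.hstack([c(a,280,180,60,60,5),c(a,360,220,100,60,5)[:, :]]); 
top=np.hstack([c(a,280,180,65,60,5),c(b,290,175,70,60,5)]);bot=np.hstack([c(a,365,220,135,75,2.5*2)])
bot=cv2.copyMakeBorder(bot[:300],0,0,0,0,0)
cv2.imwrite('pics/c1.png',np.vstack([top[:,:675],bot[:,:675]]))
cv2.imwrite('pics/c2.png',c(b,150,200,120,115,5))
```

```text
(no output)
```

View pics/c1.png

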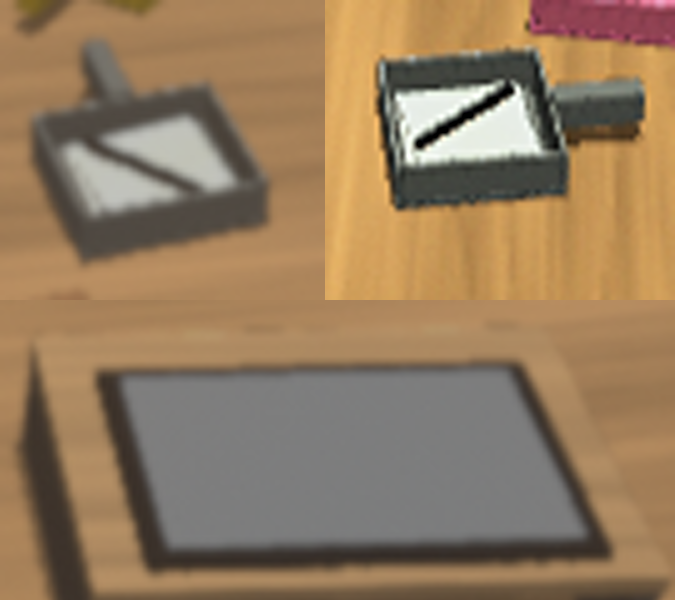

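View pics/c2.png

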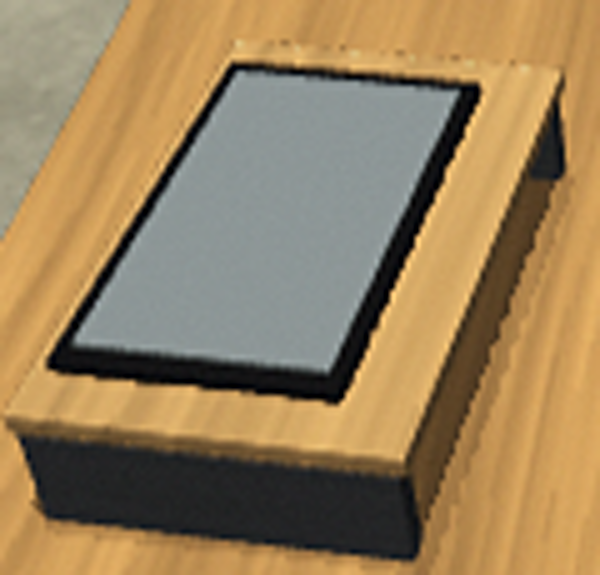

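The crops confirm it. The chosen tray is grey, low and holds white slips, with its handle towards the robot. The riser's front edge runs (232,294) to (262.6,214) in the side view. Next I fit the poses.

```bash
cat >> h.py <<'E'
from scipy.optimize import least_squares
def fit(obs,x0):  # obs: (file,u,v,local xyz)
    def r(p):
        c,s=np.cos(p[2]),np.sin(p[2]); o=[]
        for f,u,v,l in obs:
            q=proj(f,[p[0]+c*l[0]-s*l[1],p[1]+s*l[0]+c*l[1],l[2]]); o+=[q[0]-u,q[1]-v]
        return o
    R=least_squares(r,x0,loss='soft_l1'); print(R.x.round(4),np.degrees(R.x[2]).round(2),'px',np.round(R.fun,1)); return R.x
E
python3 - <<'E'
from h import *
z=.076
print([ray('d0',*p,z) for p in((232,294),(262.6,214.4),(152,284),(197.6,208.4))])
fit([('d0',232,294,(-.1,.148,z)),('d0',262.6,214.4,(-.1,-.148,z)),('d0',152,284,(.1,.148,z)),('d0',197.6,208.4,(.1,-.148,z)),
 ('s0',372,228.4,(-.1,-.148,z)),('s0',474,226,(-.1,.148,z))],[.6,.1,0])
z=.034
fit([('d0',300.6,187.4,(.055,-.06,z)),('d0',332,185,(-.055,-.06,z)),('d0',338.4,206,(-.055,.06,z)),('d0',304.4,208.6,(.055,.06,z)),
 ('s0',287,203.6,(-.055,-.06,z)),('s0',321.6,197,(-.055,.06,z)),('s0',333.6,216.4,(.055,.06,z)),('s0',296,224.4,(.055,-.06,z))],[.5,-.3,0])
print(ray('d0',325,335,.0), ray('d0',369,330,.03))
E
```

```text
[array([0.6997, 0.196 , 0.076 ]), array([ 0.6731, -0.1007,  0.076 ]), array([0.8965, 0.173 , 0.076 ]), array([ 0.8697, -0.122 ,  0.076 ])]
[ 0.7858  0.0356 -0.0961] -5.51 px [-0.  -1.2  0.4 -0.3 -1.3  0.1 -0.6  0.1 -0.1 -3.4  0.3 -3.4]
[ 0.5182 -0.2562  0.1688] 9.67 px [-1.  -0.8 -0.  -0.8 -0.5 -0.5 -1.3 -0.3 -0.8 -2.1  0.5 -2.1  0.5 -1.2
  0.5 -1.8]
[0.4824 0.2439 0.    ] [0.3834 0.2483 0.03  ]
```

```bash
cat >> h.py <<'E'
from scipy.spatial.transform import Rotation as Ro
def target(yaw,tilt):  # fingers down, leaning so body is towards robot; jaws along local y
    x=np.array([np.sin(tilt),0,-np.cos(tilt)]); best=[]
    for s in(1,-1):
        z=np.array([0,s,0]); best.append(Ro.from_euler('z',yaw)*Ro.from_matrix(np.c_[x,np.cross(z,x),z]))
    return best
def delta(yaw,tilt,grasp):
    s=robot.get_state(); w=s['eef_rot']; c=Ro.from_quat(w,scalar_first=True)
    for t in target(yaw,tilt):
        tcp=np.array(grasp)+t.apply([.019,0,0])
        print('rot',(t*c.inv()).as_rotvec().round(3),'shift cm',((tcp-s['tcp_pos'])*100).round(2),'tcp',tcp.round(4))
    print('t',s['t'],'tcp',np.round(s['tcp_pos'],4),'q',np.round(s['qpos'],2),'gap',s['finger_gap'],'F',np.round(s['force'],1))
E
python3 - <<'E'
from h import *
delta(.169,.17,(.4155,-.2735,.15))
print(Ro.from_quat(robot.get_state()['eef_rot'],scalar_first=True).as_matrix().round(2))
for p in((291,363),(345,364)):print(ray('d0',*p,0))
E
```

```text
rot [-0.004 -0.171  0.395] shift cm [ 29.51 -80.86 -10.69] tcp [ 0.4187 -0.273   0.1313]
rot [ 0.237 -0.009 -2.737] shift cm [ 29.51 -80.86 -10.69] tcp [ 0.4187 -0.273   0.1313]
t 0.1 tcp [0.1236 0.5357 0.2382] q [ 1.13  0.38  1.3  -0.    1.46 -0.22] gap 0.0881462905526955 F [-0.3 -1.3 -0.1]
[[-0.   -0.97  0.22]
 [-0.    0.22  0.97]
 [-1.    0.   -0.  ]]
[0.5543 0.3173 0.    ]
[0.4371 0.3151 0.    ]
```

Emit:
servo_tool --pt "0 0 0.04 2.8 -3.9 0 5" --pt "0 0 0.04 2.8 -3.9 0 5" --pt "0 0 0.04 2.8 -3.9 0 5" --pt "0 0 0.04 2.8 -3.9 0 5" --pt "0 0 0.04 2.8 -3.9 0 5" --pt "0 0 0.04 2.8 -3.9 0 5" --pt "0 0 0.04 2.8 -3.9 0 5" --pt "0 0 0.04 2.8 -3.9 0 5" --pt "0 0 0.04 2.8 -3.9 0 5" --pt "0 0 0.03 2.8 -3.9 0 5"

```text
t: 1.35
tcp_pos: [0.4043, 0.1445, 0.2386]
eef_rot: [0.457, -0.539, 0.457, 0.539]
force: [1.2, 0.4, -0.5]
finger_gap: 0.0499
```

Emit:
servo_tool --pt "0 0 0 0 -4.5 0 5" --pt "0 0 0 0 -4.5 0 5" --pt "0 0 0 0 -4.5 0 5" --pt "0 0 0 0 -4.5 0 5" --pt "0 0 0 0 -4.5 0 5" --pt "0 0 0 0 -4.5 0 5" --pt "0 0 0 0 -4.5 0 5" --pt "0 0 0 0 -4.5 0 5" --pt "0 0 0 0 -4.5 0 5" --pt "0 0 0 0 0 0 5"

```text
t: 2.6
tcp_pos: [0.4033, -0.2612, 0.238]
eef_rot: [0.458, -0.538, 0.458, 0.539]
force: [-0.2, 1.3, -0.1]
finger_gap: 0.0504
```

Run:
```python
from h import *
delta(.169,.17,(.4155,-.2735,.09))
for p in((375,187),(380,203),(402,220),(428,204)):print(ray('d0',*p,.03))
a=snap('wrist','w1'); cv2.imwrite('pics/w1v.png',a)
```

```text
rot [ 0.027 -0.169  0.009] shift cm [  1.53  -1.18 -16.68] tcp [ 0.4187 -0.273   0.0713]
rot [ 0.261  0.044 -3.121] shift cm [  1.53  -1.18 -16.68] tcp [ 0.4187 -0.273   0.0713]
t 2.6 tcp [ 0.4033 -0.2612  0.238 ] q [-0.82  0.26  1.48 -0.    1.4  -2.55] gap 0.050449503609955815 F [-0.2  1.3 -0.1]
[ 0.3292 -0.3188  0.03  ]
[ 0.3197 -0.2296  0.03  ]
[ 0.2604 -0.1463  0.03  ]
[ 0.1679 -0.2298  0.03  ]
```

View pics/w1v.png

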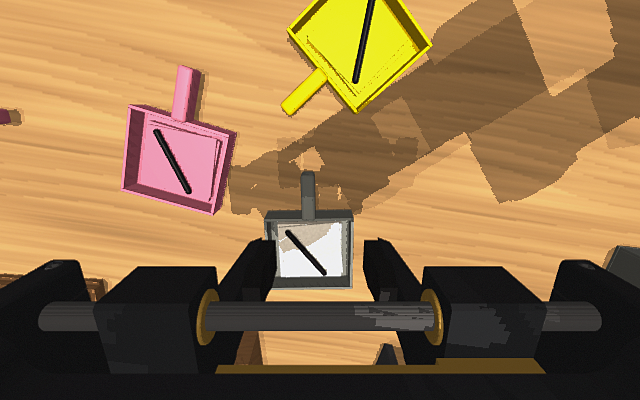

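The wrist view shows the grey tray's handle tip at (308,172) and its wall corners at (265,212) and (354,211). The yellow and pink trays are clear of the approach.

Run:
```python
from h import *
print(ray('w1',308,172,.04),ray('w1',265,212,.034),ray('w1',354,211,.034),ray('w1',354,289,.034))
x=fit([('w1',265,212,(-.055,.06,.034)),('w1',354,211,(-.055,-.06,.034)),('w1',308,172,(-.115,0,.04)),('w1',302.5,172,(-.115,.009,.04)),('w1',313.5,172,(-.115,-.009,.04))],[.52,-.256,.17])
c,s=np.cos(x[2]),np.sin(x[2]); g=(x[0]-.103*c,x[1]-.103*s,.030); print(g); delta(x[2],.17,g)
```

```text
[ 0.4001 -0.2757  0.04  ] [ 0.4634 -0.3237  0.034 ] [ 0.4434 -0.2085  0.034 ] [ 0.561 -0.185  0.034]
[ 0.5123 -0.2542  0.1898] 10.88 px [ 90.6   1.8 -89.3   5.3  -0.   -0.6  12.8  -0.8 -12.8  -0.4]
(np.float64(0.4111229925834838), np.float64(-0.27360337254010175), 0.03)
rot [ 0.029 -0.168  0.028] shift cm [  1.09  -1.34 -22.69] tcp [ 0.4143 -0.273   0.0113]
rot [ 0.259  0.048 -3.102] shift cm [  1.09  -1.34 -22.69] tcp [ 0.4143 -0.273   0.0113]
t 2.65 tcp [ 0.4033 -0.2596  0.2382] q [-0.82  0.26  1.48  0.    1.4  -2.55] gap 0.04992650151938811 F [ 0.4  0.3 -0.2]
```

Run:
```python
from h import *
x=fit([('w1',265,212,(-.055,-.06,.034)),('w1',354,211,(-.055,.06,.034)),('w1',308,172,(-.115,0,.04)),('w1',302.5,172,(-.115,-.009,.04)),('w1',313.5,172,(-.115,.009,.04)),('w1',354,289,(.055,.06,.0)),('w1',354,278,(.055,.06,.034))],[.52,-.256,.17])
c,s=np.cos(x[2]),np.sin(x[2]); g=(x[0]-.103*c,x[1]-.103*s,.030); print(g); delta(x[2],.17,g)
```

```text
[ 0.5122 -0.2543  0.1915] 10.97 px [ -0.5   4.3   1.5   2.7  -0.2  -0.7  -2.   -0.5   1.6  -0.9  -1.7 -16.7
   0.9   7.3]
(np.float64(0.41107215318172885), np.float64(-0.2738710116409027), 0.03)
rot [ 0.029 -0.168  0.03 ] shift cm [  1.09  -1.37 -22.69] tcp [ 0.4142 -0.2733  0.0113]
rot [ 0.259  0.048 -3.1  ] shift cm [  1.09  -1.37 -22.69] tcp [ 0.4142 -0.2733  0.0113]
t 2.65 tcp [ 0.4033 -0.2596  0.2382] q [-0.82  0.26  1.48  0.    1.4  -2.55] gap 0.04992650151938811 F [ 0.4  0.3 -0.2]
```

Emit:
servo_tool --pt "0.015 -0.085 0.01 0.7 -0.7 -3 5" --pt "0.015 -0.085 0.01 0.6 -0.7 -5 5" --pt "0 0 0 0 0 -5 5" --pt "0 0 0 0 0 -4 5" --pt "0 0 0 0 0 -3 5" --pt "0 0 0 0 0 -1.5 5" --pt "0 0 0 0 0 -1.1 5" --pt "0 0 0 0 0 0 5"

```text
t: 3.65
tcp_pos: [0.4167, -0.2723, 0.0126]
eef_rot: [-0.497, 0.58, -0.403, -0.503]
force: [0.1, 0.3, 0.8]
finger_gap: 0.05
```

Run:
```python
from h import *
delta(.17,.17,(.413,-.2735,.03))
a=snap('wrist','w2')
b=snap('side','d2');c=b[160:240,290:410]
cv2.imwrite('pics/v2.png',np.vstack([a,cv2.resize(c,(300,200),interpolation=cv2.INTER_CUBIC).copy() if 0 else cv2.copyMakeBorder(cv2.resize(c,(300,200),interpolation=cv2.INTER_CUBIC),0,0,0,340,0)]))
```

```text
rot [-0.002  0.002 -0.014] shift cm [-0.06 -0.07 -0.13] tcp [ 0.4162 -0.273   0.0113]
rot [-0.524 -0.096  3.082] shift cm [-0.06 -0.07 -0.13] tcp [ 0.4162 -0.273   0.0113]
t 3.65 tcp [ 0.4167 -0.2723  0.0126] q [-0.9   0.56  1.82  0.24  0.69 -2.83] gap 0.049974641645570785 F [0.1 0.3 0.8]
```

View pics/v2.png

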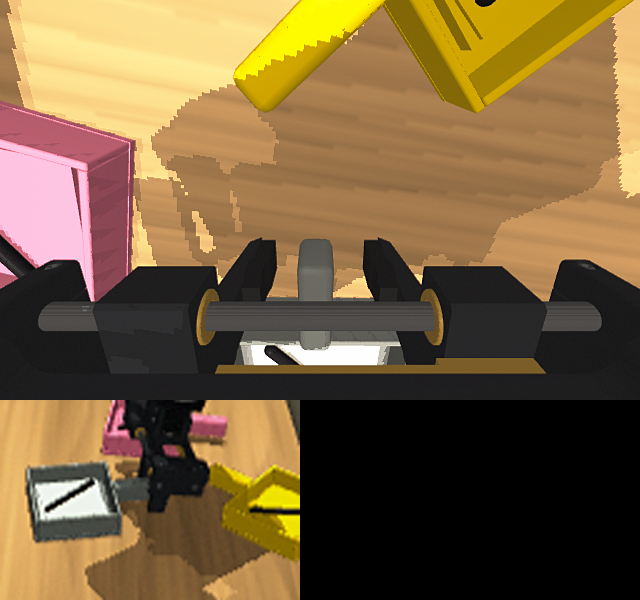

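The handle at (316,240) is centred between the fingers (275 to 365), square to them, with its tip about level with the pads' outer edge. Closing the gripper.

Emit:
servo_tool --pt "0 0 0 0 0 0 1" --pt "0 0 0 0 0 0 1" --pt "0 0 0 0 0 0 1" --pt "0 0 0 0 0 0 1" --pt "0 0 0 0 0 0 1"

```text
t: 4.38
tcp_pos: [0.4168, -0.2734, 0.0129]
eef_rot: [-0.497, 0.581, -0.404, -0.502]
force: [-0.7, -0.9, 1.8]
finger_gap: 0.0178
```

Run:
```python
from h import *
x,y,w=.7858,.0356,-.0961; c,s=np.cos(w),np.sin(w)
for r in(-.306,-.151): delta(w,.17,(x+c*r,y+s*r,.030))
```

```text
rot [ 0.     0.003 -0.279] shift cm [ 6.76 33.81 -0.16] tcp [0.4844 0.0647 0.0113]
rot [-0.493 -0.021  2.824] shift cm [ 6.76 33.81 -0.16] tcp [0.4844 0.0647 0.0113]
t 4.375 tcp [ 0.4168 -0.2734  0.0129] q [-0.9   0.56  1.82  0.24  0.69 -2.83] gap 0.017753626495808257 F [-0.7 -0.9  1.8]
rot [ 0.     0.003 -0.279] shift cm [22.19 32.32 -0.16] tcp [0.6387 0.0498 0.0113]
rot [-0.493 -0.021  2.824] shift cm [22.19 32.32 -0.16] tcp [0.6387 0.0498 0.0113]
t 4.375 tcp [ 0.4168 -0.2734  0.0129] q [-0.9   0.56  1.82  0.24  0.69 -2.83] gap 0.017753626495808257 F [-0.7 -0.9  1.8]
```

Emit:
servo_tool --pt "0 0 -0.01 0.2 1.0 0 1" --pt "0 0 -0.0175 0.4 2.0 0 1" --pt "0 0 -0.0175 0.4 2.1 0 1" --pt "0 0 -0.0175 0.4 2.1 0 1" --pt "0 0 -0.0175 0.4 2.1 0 1" --pt "0 0 -0.0175 0.4 2.1 0 1" --pt "0 0 -0.0175 0.4 2.1 0 1" --pt "0 0 -0.0175 0.4 2.1 0 1" --pt "0 0 -0.0175 0.4 2.1 0 1" --pt "0 0 -0.0175 0.4 2.1 0 1"

```text
t: 5.62
tcp_pos: [0.4547, -0.0741, 0.0129]
eef_rot: [-0.538, 0.545, -0.451, -0.459]
force: [-1.1, -2.9, 1.4]
finger_gap: 0.0176
```

Emit:
servo_tool --pt "0 0 -0.0175 0.4 2.1 0 1" --pt "0 0 -0.0175 0.4 2.1 0 1" --pt "0 0 -0.0175 0.4 2.1 0 1" --pt "0 0 -0.0175 0.4 2.1 0 1" --pt "0 0 -0.0175 0.4 2.1 0 1" --pt "0 0 -0.0175 0.4 2.1 0 1" --pt "0 0 -0.01 0.4 2.1 0 1" --pt "0 0 0 0.2 1.2 0 1" --pt "0 0 0 0 0 0 1"

```text
t: 6.75
tcp_pos: [0.4844, 0.0849, 0.0128]
eef_rot: [0.563, -0.518, 0.481, 0.428]
force: [-0.0, 5.0, 3.9]
finger_gap: 0.0176
```

Run:
```python
from h import *
x,y,w=.7858,.0356,-.0961; c,s=np.cos(w),np.sin(w)
for r in(-.306,-.151): delta(w,.17,(x+c*r,y+s*r,.030))
a=snap('scene','s3');b=snap('side','d3')
C=cv2.INTER_CUBIC
c1=cv2.resize(a[160:310,360:510],(600,600),interpolation=C) if 0 else cv2.resize(a[170:270,365:495],(520,400),interpolation=C)
c2=cv2.resize(b[195:320,150:350],(640,400),interpolation=C)
cv2.imwrite('pics/v3.png',c2);cv2.imwrite('pics/v3s.png',c1)
```

```text
rot [-0.001  0.003  0.001] shift cm [ 0.   -2.03 -0.15] tcp [0.4844 0.0647 0.0113]
rot [ 0.533 -0.051 -3.094] shift cm [ 0.   -2.03 -0.15] tcp [0.4844 0.0647 0.0113]
t 6.75 tcp [0.4844 0.0849 0.0128] q [-0.07  0.54  1.87 -0.01  0.56 -1.53] gap 0.017586921824309366 F [-0.   5.   3.9]
rot [-0.001  0.003  0.001] shift cm [15.43 -3.51 -0.15] tcp [0.6387 0.0498 0.0113]
rot [ 0.533 -0.051 -3.094] shift cm [15.43 -3.51 -0.15] tcp [0.6387 0.0498 0.0113]
t 6.75 tcp [0.4844 0.0849 0.0128] q [-0.07  0.54  1.87 -0.01  0.56 -1.53] gap 0.017586921824309366 F [-0.   5.   3.9]
```

View pics/v3.png

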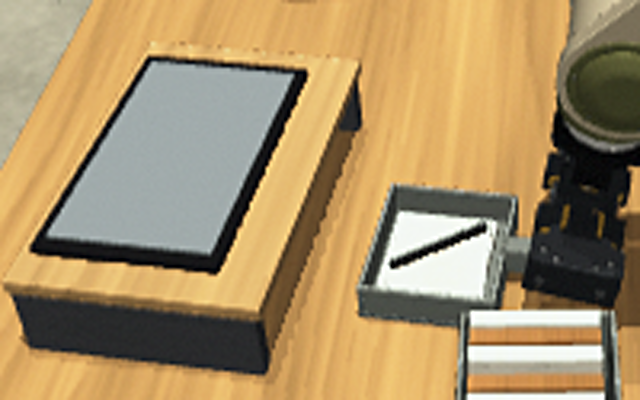

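The side view shows the tray held in front of the riser, with top corners (272,253), (312,257), (262,286) and (305,290) in full-picture pixels. The y slide overshot by 2 cm, and the tall bin is untouched.

Run:
```python
from h import *
z=.034
t=fit([('d3',271.9,253.4,(.055,-.06,z)),('d3',311.6,256.6,(-.055,-.06,z)),('d3',262.5,286.2,(.055,.06,z)),('d3',305.3,290.3,(-.055,.06,z)),('d3',263,293.8,(.055,.06,0))],[.58,.08,-.1])
z=.076
r=fit([('d0',232,294,(-.1,.148,z)),('d0',262.6,214.4,(-.1,-.148,z)),('d0',152,284,(.1,.148,z)),('d0',197.6,208.4,(.1,-.148,z))],[.7,0,-.1])
c,s=np.cos(r[2]),np.sin(r[2]); d=t[:2]-r[:2]; print('tray in riser',c*d[0]+s*d[1],-s*d[0]+c*d[1],np.degrees(t[2]-r[2]))
```

```text
[ 0.5835  0.0775 -0.0816] -4.68 px [ 0.1 -0.6  0.3 -0.5 -0.6 -0.   0.1 -0.1 -0.   1.5]
[ 0.7846  0.0365 -0.0983] -5.63 px [ 0.2 -0.8  0.9 -0.  -1.   0.3 -0.1  0.3]
tray in riser -0.20411511820801911 0.02101719253650716 0.9584095282036933
```

View pics/v3s.png

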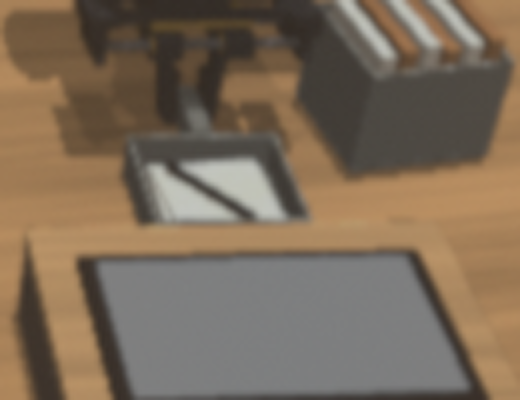

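Emit:
servo_tool --pt "0 0 0 0 -0.5 0 1" --pt "0 0 -0.006 -0.1 -0.8 0 1" --pt "0 0 -0.006 -0.1 -0.7 0 1" --pt "0 0 0 0 0 0 1" --pt "0 0 0 0 0 0 1"

```text
t: 7.48
tcp_pos: [0.4827, 0.0634, 0.0128]
eef_rot: [0.566, -0.515, 0.485, 0.424]
force: [-1.5, -3.3, 3.6]
finger_gap: 0.0179
```

Run:
```python
from h import *
delta(-.0975,.17,(.48,.065,.03))
a=snap('scene','s4');b=snap('side','d4')
C=cv2.INTER_CUBIC
o=cv2.imread('pics/s0.png'); 
d=cv2.absdiff(cv2.imread('pics/d0.png'),b)[300:370,300:380].max(2); print('side bin diff',d.max(),(d>40).sum())
c2=cv2.resize(b[195:320,150:350],(800,500),interpolation=C)
cv2.imwrite('pics/v4.png',c2)
# shift of tall bin between pictures
for f0,f1,R in(('s0',a,(165,215,455,495)),('d0',b,(295,370,288,372))):
    t=cv2.imread(f'pics/{f0}.png')[R[0]:R[1],R[2]:R[3]]
    m=cv2.matchTemplate(f1[R[0]-8:R[1]+8,R[2]-8:R[3]+8],t,cv2.TM_CCOEFF_NORMED); print(cv2.minMaxLoc(m), m[7:10,7:10].round(3))
```

```text
rot [0.    0.003 0.014] shift cm [ 0.05  0.13 -0.15] tcp [0.4832 0.0647 0.0113]
rot [ 0.53  -0.056 -3.082] shift cm [ 0.05  0.13 -0.15] tcp [0.4832 0.0647 0.0113]
t 7.475 tcp [0.4827 0.0634 0.0128] q [-0.11  0.54  1.88  0.    0.55 -1.57] gap 0.017864543108862718 F [-1.5 -3.3  3.6]
side bin diff 110 738
(0.26304322481155396, 0.9995306730270386, (10, 16), (8, 8)) [[0.961 0.951 0.848]
 [0.942 1.    0.943]
 [0.844 0.95  0.961]]
(0.112947978079319, 0.898293137550354, (0, 0), (8, 8)) [[0.723 0.8   0.72 ]
 [0.818 0.898 0.812]
 [0.73  0.804 0.721]]
```

View pics/v4.png

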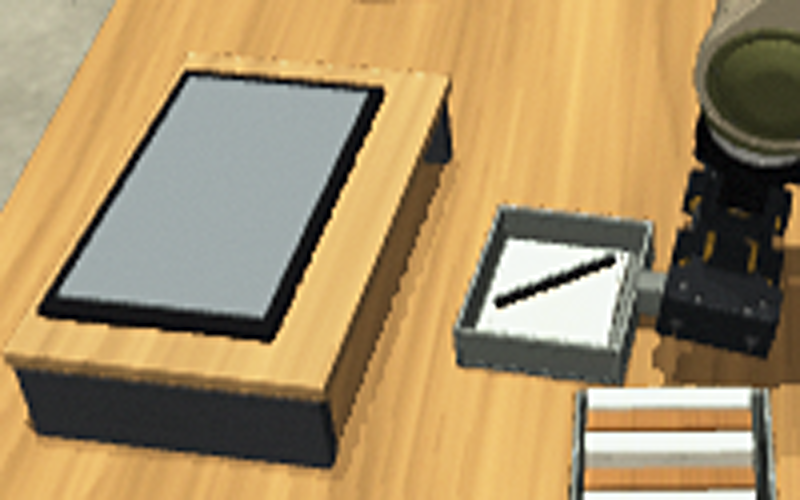

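The tall bin has not moved: template matching peaks at zero shift in both views. Tray corners are now (275.5,246.8), (313.3,251.3), (263.8,278) and (307.5,281.8).

Run:
```python
from h import *
z=.034
t=fit([('d4',275.5,246.75,(.055,-.06,z)),('d4',313.25,251.25,(-.055,-.06,z)),('d4',263.75,278,(.055,.06,z)),('d4',307.5,281.75,(-.055,.06,z)),('d4',264.5,286.2,(.055,.06,0)),('d4',305.5,290.7,(-.055,.06,0))],[.58,.08,-.1])
z=.076
r=fit([('d4',150+328/4,195+393/4,(-.1,.148,z)),('d4',150+450/4,195+77/4,(-.1,-.148,z)),('d4',150+8/4,195+355/4,(.1,.148,z)),('d4',150+188/4,195+53/4,(.1,-.148,z)),('d4',150+334/4,195+466/4,(-.1,.147,0))],[.7,0,-.1])
c,s=np.cos(r[2]),np.sin(r[2]); d=t[:2]-r[:2]; print('tray in riser',c*d[0]+s*d[1],-s*d[0]+c*d[1],np.degrees(t[2]-r[2]))
```

```text
[ 0.5815  0.0506 -0.1096] -6.28 px [-0.8 -1.   0.5 -1.5 -0.  -0.4 -1.3  0.7  0.3  0.5  1.   0.8]
[ 0.7866  0.0343 -0.0968] -5.54 px [-0.3 -0.9  0.3 -0.4 -1.5 -0.1 -0.  -0.   2.3  1.5]
tray in riser -0.20575442365826288 -0.0035287149189518613 -0.7334561986099761
```

Emit:
servo_tool --pt "0 0 0.007 0.0 0.1 0 1" --pt "0 0 0.007 0.0 0.1 0 1" --pt "0 0 0 0 0 0 1" --pt "0 0 0 1.0 -0.097 0 1" --pt "0 0 0 1.0 -0.097 0 1" --pt "0 0 0 1.5 -0.145 0 1" --pt "0 0 0 1.5 -0.145 0 1" --pt "0 0 0 1.5 -0.145 0 1" --pt "0 0 0 1.5 -0.145 0 1" --pt "0 0 0 1.5 -0.145 0 1"

```text
t: 8.82
tcp_pos: [0.5758, 0.0577, 0.0124]
eef_rot: [0.562, -0.517, 0.482, 0.43]
force: [-10.5, 1.6, 10.6]
finger_gap: 0.0175
```

Emit:
servo_tool --pt "0 0 0 1.5 -0.145 0 1" --pt "0 0 0 1.5 -0.145 0 1" --pt "0 0 0 1.0 -0.097 0 1" --pt "0 0 0 0.5 -0.048 0 1" --pt "0 0 0 0 0 0 1" --pt "0 0 0 0 0 0 1"

```text
t: 9.57
tcp_pos: [0.6216, 0.0532, 0.0125]
eef_rot: [0.562, -0.518, 0.481, 0.429]
force: [-5.8, 1.8, 4.8]
finger_gap: 0.0178
```

Run:
```python
from h import *
r=(.7856,.0355,-.0968); c,s=np.cos(r[2]),np.sin(r[2])
delta(r[2],.17,(r[0]-c*.1475,r[1]-s*.1475,.03))
p=np.array(robot.get_state()['tcp_pos'])[:2]-r[:2]; print('tcp in riser',c*p[0]+s*p[1],-s*p[0]+c*p[1])
a=snap('scene','s5');b=snap('side','d5')
C=cv2.INTER_CUBIC
cv2.imwrite('pics/v5.png',cv2.resize(b[200:320,170:330],(800,600),interpolation=C))
o=cv2.imread('pics/s4.png');d=cv2.absdiff(o,a)[225:300,365:500].max(2);print('riser/tablet diff scene',(d>40).sum())
```

```text
rot [-0.001 -0.    -0.   ] shift cm [ 2.04 -0.38 -0.12] tcp [0.642  0.0494 0.0113]
rot [-0.529  0.05   3.096] shift cm [ 2.04 -0.38 -0.12] tcp [0.642  0.0494 0.0113]
t 9.575 tcp [0.6216 0.0532 0.0125] q [-0.1   0.69  1.49  0.    0.79 -1.58] gap 0.017788301198257826 F [-5.8  1.8  4.8]
tcp in riser -0.16495451199669484 0.0017762999800099502
riser/tablet diff scene 41
```

View pics/v5.png

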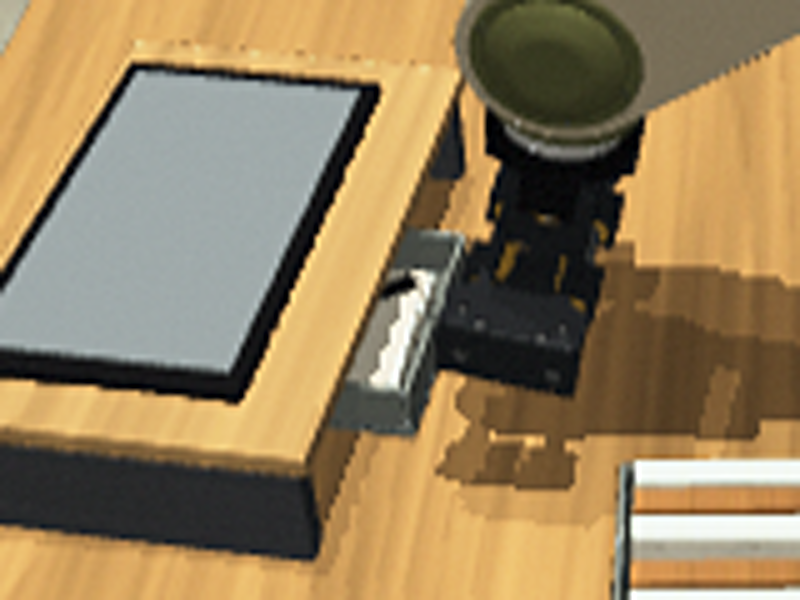

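Most of the tray is under the board without contact. The wall's top corners are at (263.4,246.6) and (254.4,278.4), with about 2 cm left to go.

Run:
```python
from h import *
r=(.7856,.0355,-.0968); c,s=np.cos(r[2]),np.sin(r[2])
def loc(u,v,z):
    p=ray('d5',170+u/5,200+v/5,z)[:2]-r[:2]; return np.round([c*p[0]+s*p[1],-s*p[0]+c*p[1]],4)
print(loc(467,233,.034),loc(422,392,.034),loc(415,435,0))
print('edge',loc(305,465,.076),loc(462,68,.076),loc(318,558,0))
```

```text
[-0.1199 -0.0577] [-0.1259  0.0604] [-0.1187  0.0598]
edge [-0.0978  0.1488] [-0.0974 -0.15  ] [-0.0924  0.1424]
```

Emit:
servo_tool --pt "0 0 0 0.5 -0.1 0 1" --pt "0 0 0 0.7 -0.1 0 1" --pt "0 0 0 0.6 -0.1 0 1" --pt "0 0 0 0.38 -0.04 0 1" --pt "0 0 0 0 0 0 1" --pt "0 0 0 0 0 0 1"

```text
t: 10.42
tcp_pos: [0.6432, 0.0499, 0.0125]
eef_rot: [0.562, -0.518, 0.481, 0.43]
force: [-5.3, 1.9, 6.7]
finger_gap: 0.0175
```

Run:
```python
from h import *
r=(.7856,.0355,-.0968); c,s=np.cos(r[2]),np.sin(r[2])
delta(r[2],.17,(r[0]-c*.1475,r[1]-s*.1475,.03))
p=np.array(robot.get_state()['tcp_pos'])[:2]-r[:2]; print('tcp in riser',c*p[0]+s*p[1],-s*p[0]+c*p[1])
b=snap('side','d6'); w=snap('wrist','w6')
C=cv2.INTER_CUBIC
cv2.imwrite('pics/v6.png',np.hstack([cv2.resize(b[225:305,220:300],(480,480),interpolation=C),w[:, 160:480][:,:].copy()[0:400] if 0 else cv2.copyMakeBorder(w[:,160:480],0,80,0,0,0)]))
```

```text
rot [-0.001 -0.    -0.001] shift cm [-0.12 -0.04 -0.12] tcp [0.642  0.0494 0.0113]
rot [-0.528  0.05   3.096] shift cm [-0.12 -0.04 -0.12] tcp [0.642  0.0494 0.0113]
t 10.425 tcp [0.6432 0.0499 0.0125] q [-0.11  0.72  1.43  0.    0.83 -1.58] gap 0.01752012033971134 F [-5.3  1.9  6.7]
tcp in riser -0.14311312536568477 0.0005586217735183228
```

View pics/v6.png

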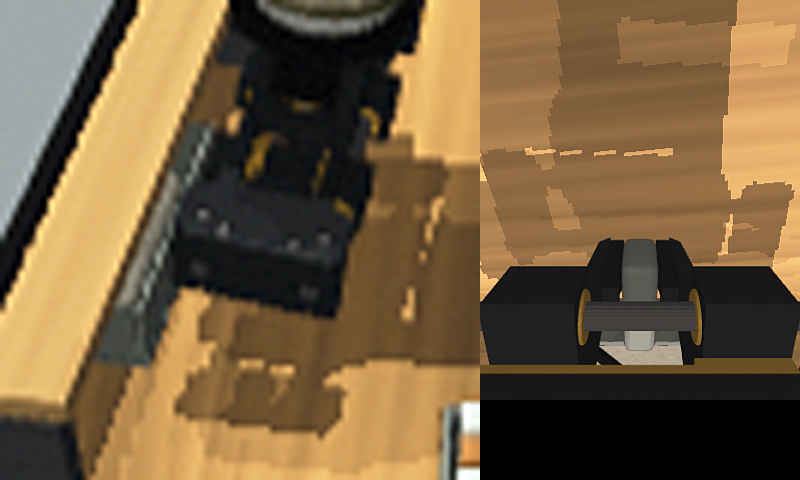

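Run:
```python
from h import *
r=(.7856,.0355,-.0968); c,s=np.cos(r[2]),np.sin(r[2])
def loc(u,v,z):
    p=ray('d6',220+u/6,225+v/6,z)[:2]-r[:2]; return np.round([c*p[0]+s*p[1],-s*p[0]+c*p[1]],4)
print(loc(213,125,.034),loc(163,318,.034),loc(150,365,0))
print('edge',loc(72,412,.076),loc(230,8,.076), loc(151,215,.076))
for y in(-.06,.06):
    for q in((-.1,y,.034),(-.1,y,0)):
        u,v=proj('d6',[r[0]+c*q[0]-s*q[1],r[1]+s*q[0]+c*q[1],q[2]]); print('target px crop',(u-220)*6,(v-225)*6)
```

```text
[-0.0973 -0.0578] [-0.1072  0.0615] [-0.0969  0.0588]
edge [-0.1007  0.1505] [-0.1001 -0.0927] [-0.1013  0.043 ]
target px crop 219.86983108456218 122.2320795827664
target px crop 226.39298471295876 175.29281881549093
target px crop 147.52846574948728 313.56923823840793
target px crop 155.98718251676445 367.8483219069609
```

The wall measures -100.5 mm against an edge at -100.7 mm in the riser's frame, and lateral error is under 1 mm. Releasing and withdrawing.

Emit:
servo_tool --pt "0 0 0 0 0 0 4.5" --pt "0 0 0 0 0 0 4.5" --pt "0 0 0 0 0 0 4.5" --pt "0 0 0 0 0 0 4.5" --pt "0 0 0 -0.2 0 1 4.5" --pt "0 0 0 -0.5 0 2.5 4.5" --pt "0 0 0 -0.8 0 4 4.5" --pt "0 0 0 -2 0 5 4.5" --pt "0 0 0 -4 0 4 4.5" --pt "0 0 0 -5 -1 3 4.5"

```text
t: 11.78
tcp_pos: [0.5186, 0.0391, 0.2101]
eef_rot: [0.563, -0.519, 0.48, 0.428]
force: [0.2, -0.5, 0.7]
finger_gap: 0.0449
```

Emit:
servo_tool --pt "0 0 0 -4 -4 2 4.5" --pt "0 0 0 -4 -4 0 4.5" --pt "0 0 0 -2 -4 0 4.5" --pt "0 0 0 0 -4 0 4.5" --pt "0 0 0 0 -4 0 4.5" --pt "0 0 0 0 0 0 4.5"

```text
t: 12.52
tcp_pos: [0.4193, -0.1629, 0.2282]
eef_rot: [0.563, -0.518, 0.482, 0.427]
force: [0.2, 0.5, -0.8]
finger_gap: 0.0452
```

Run:
```python
from h import *
a=snap('scene','s7');b=snap('side','d7'); print(robot.get_state()['t'])
for f0,f1,R in(('s0',a,(165,215,455,495)),('d0',b,(295,370,288,372))):
    t=cv2.imread(f'pics/{f0}.png')[R[0]:R[1],R[2]:R[3]]
    print(cv2.minMaxLoc(cv2.matchTemplate(f1[R[0]-8:R[1]+8,R[2]-8:R[3]+8],t,cv2.TM_CCOEFF_NORMED))[1:])
cv2.imwrite('pics/v7.png',cv2.resize(b[205:300,205:305],(632,600),interpolation=cv2.INTER_CUBIC))
```

```text
12.625
(0.9997876882553101, (10, 16), (8, 8))
(0.9989076852798462, (0, 1), (8, 8))
```

View pics/v7.png

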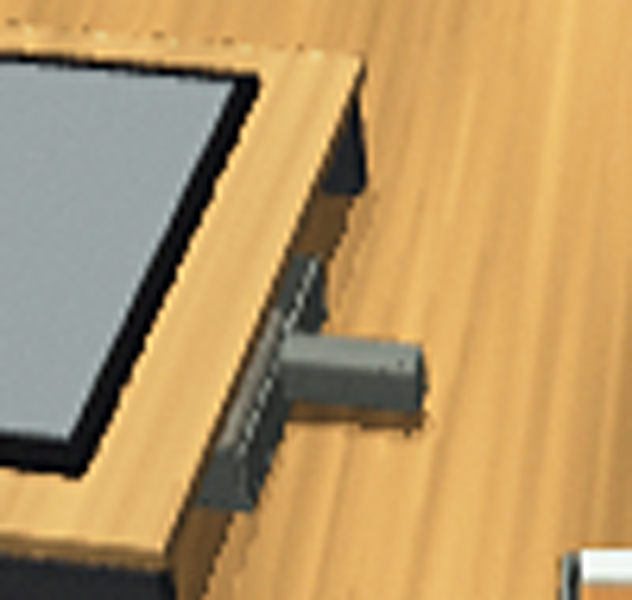

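Run:
```python
from h import *
k=632/100; P=lambda u,v:(205+u/k,205+v/(600/95))
r=fit([('d7',*P(165,558),(-.1,.148,.076)),('d7',*P(362,62),(-.1,-.148,.076)),('d0',152,284,(.1,.148,.076)),('d0',197.6,208.4,(.1,-.148,.076))],[.78,.03,-.1])
t=fit([('d7',*P(322,258),(-.055,-.06,.034)),('d7',*P(325,322),(-.055,-.06,0)),('d7',*P(250,508),(-.055,.06,0)),('d7',*P(426,346),(-.115,-.009,.04)),('d7',*P(418,383),(-.115,.009,.04 if 0 else .038)),('d7',*P(290,335),(-.055,-.009,.04))],[.74,.04,-.1])
c,s=np.cos(r[2]),np.sin(r[2]); d=t[:2]-r[:2]; print('tray in riser',c*d[0]+s*d[1],-s*d[0]+c*d[1],np.degrees(t[2]-r[2]))
```

```text
[ 0.7856  0.0363 -0.1018] -5.83 px [ 0.4 -0.1  1.  -0.4 -1.6  0.1 -0.2  0.2]
[ 0.7429  0.0429 -0.1073] -6.15 px [-0.1  0.4  0.6 -0.9  0.1  1.9  0.   0.1 -0.3 -0.4 -0.3 -0.5]
tray in riser -0.04318317830402394 0.0022219403057074727 -0.31717028794948104
```

```bash
python3 -c "
from bench import robot; print(robot.sign_off())"
```

```text
the job is handed in; nothing more can be done
None
```

I slid the low grey tray by its handle across the desk and in under the riser. I then let go, backed the arm away, and handed the job in at about 12.6 s.

**Tray position:** the last fit from the side camera puts the handle-side wall about 2 mm inside the riser's front edge. The tray is about 2 mm off the middle and 0.3° off square. That is about as fine as these pictures can measure. The check before release had the wall within about 1 mm of flush and the tray less than 1 mm off the middle, so the two disagree by 1–2 mm.

**Riser and tall bin:** I saw no contact with the riser, and the last force readings while sliding it in were about 5–15 N. The tall bin matched its starting pictures with no shift in both cameras.

**One slip on the way:** I overshot sideways by 2 cm towards the tall bin, where the gripper came close to it and read a 5 N sideways force. I backed off, and the bin had not moved.

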